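# Clamp the offcut in the drilling jig

## Robot

A 6-joint arm with a two-finger parallel gripper is mounted at the origin on a cart in front of the work surface, level with it; the furniture and walls round the work are solid. World frame = base frame: x ahead of the robot, y to its left, z up, the work surface at z = 0. Lengths are in m, angles in rad, forces in N, time in s.
With the tool pointing down it reaches from about 0.35 to 0.775 m from the base axis. Payload 7.3 kg.
Tool frame: the origin (TCP) lies at the very end of the fingers, on their centre line; the grasp point (between the pads) lies r.grip_depth behind it (r.grip_depth is the distance from the TCP to the grasp point, in m); z points along the fingers, y is the line along which they close (so a half turn about z gives the same grasp; the last joint's range is limited). The gripper opens to 92 mm and grips with 3 to 60 N. Pads are 19 mm wide; open, the fingers measure 130 mm over their backs; the gripper's body (75 mm by 190 mm) begins 47 mm behind the grasp point.
Start: joints at [-1.305, 0.342, 1.524, -0, 1.275, -0.146], TCP at [0.21, -0.481, 0.227] pointing down, gripper open.
Joint ranges: [-2.53, 2.53], [-0.77, 2.02], [0.04, 2.7], [-1, 4.14], [0.28, 2.66], [-3.11, 3.11]. Speed limits (rad/s): [2.57, 2.57, 3.14, 3.14, 3.14, 3.14].

## Interface

Orientations are given as [roll, pitch, yaw] about the fixed x, y, z axes, in that order (R = Rz(yaw) Ry(pitch) Rx(roll)).
In Python, from rig import sensors, grab_frame, r gives the robot as it stands. The module is installed in compiled form; this text tells all that it offers.
- The arm moves only by the tool play_rows, never from a script. Its argument "steps" is a list of rows, each a list of 7 numbers: the shift along the tool's x, y, z each as a share of 0.25 m, from -1 to 1, then the turn, a rotation vector about the tool's x, y, z each as a share of pi rad, from -1 to 1, then the opening, from 0 (shut) to 1 (fully open). A call has exactly 8 rows; each row shifts and turns the commanded pose from where the row before left it, along the tool's axes as they then stand; what a row does not reach is not made up. A row lasts 1/10 s, in which the tool goes at most 50 mm and 8.59 degrees, less where a joint would pass 70% of its speed; a pose out of reach is approached as far as the arm can. A call with a number of a shift or a turn outside -1 to 1 is refused whole. A call with a gripper value outside its range is refused whole. The fingers move at their own pace and stop on an object; "force" is the grip in N (left out, the last holds). Time passes only in rows, so rows that do not move let the fingers close, or fill a call up. It gives the time, the measured TCP pose, the force, the opening and the grip force at its end, in the units of the state.
- sensors.get_obs(): the state, without advancing time (a new reading comes with each control period).
- grab_frame(name): name is "scene" or "top" or "wrist"; returns a dict with "color" (384x512x3 uint8, red, green, blue), "depth" (384x512 float32, m along the optical axis (not along the pixel's ray), 0 where there is no reading), "K" (3x3 intrinsics, pixels), "cam_to_world" (4x4, takes a point from camera to world coordinates); the wrist camera has in their place "hand_eye" (4x4, takes a point from camera to tool coordinates, whose origin is the TCP and whose axes are the flange's). Camera axes: x right, y up, looking along -z (the intrinsics and any distortion apply to the point x, -y, -z); pixel columns grow to the right and rows downward; lengths in m; the calibration is good to about 2 mm. A picture is of the moment at which its call begins: read the wrist's pose just before it.
- r.finish_job(): hands the job in; it is judged then, once.
The state is a dict: "t": time; "joint_pos": joint angles; "dq": joint speeds; "joint_efforts": joint torques, N m; "eef_pos": TCP position; "ee_rot": TCP orientation; "contact_force": force on the tool from outside, world axes, zero at the start; "torque": the same for the moment, N m; "opening": finger opening in m; "finger_force": force on a finger pad.
Only numpy, scipy, OpenCV 4.12 (cv2) and the standard library are available. Lean on these libraries where they do the work, as an engineer would, in place of code of your own. Each camera call takes 0.05 s, during which the arm holds its last target. There are 200 camera calls.

## Task

Gently push the wooden offcut along its channel until it is fully home against the steel end stop of the drilling jig. Then turn the clamp's wing knob clockwise (seen from above) until the foot holds the wood firmly, hand-tight but not forced, and let go. Do not bump the metal panel beside the knob, and leave the other things on the bench where they are.

Things in the scene. Friction and masses are not known exactly. Their poses are not given: they have to be found in the camera images.
- jig: Drilling jig, fixed, yaw varies: plywood base 100 x 270 x 8 mm. Origin: underside of the base, mid channel, below the end stop's face. +y runs along the channel from the stop to its open end (base ends at y = 203 mm), +x across it to the panel. Channel floor z = 8 mm, 61 mm wide (x = -30.5 to 30.5) between wooden rails (top z = 34 mm, y = 5 to 200 mm).
- stop_face (a point): Middle of the face of the jig's steel end stop, 23 mm above the jig's origin, axes as the jig's. The face looks along +y, is 60 mm wide and 30 mm high (z = 8 to 38 mm in the jig's frame).
- panel: Upright aluminium panel on the jig, beside the knob, 8 mm thick. Same origin and axes as the jig: in that frame its inner face is at x = 30.5 mm, it runs from y = -57 to 93 mm and up to z = 122 mm. Arm and fingers must not bump it (8 N or more is a bump).
- clamp: Steel clamp, fixed to the jig; origin on the knob's vertical axis, level with the underside of the base to 1.5 mm, axes as the jig's. Its post, 26 x 26 mm (foot plate 36 x 36), stands beyond the end stop at y = -53 to -79 mm; its arm, 26 mm wide, runs from there over the wood to y = 23 mm at z = 78 to 92 mm, with a thin collar up to 95 mm.
- foot_guide (a point): Point under the clamp's arm on the knob's axis, z = 74 mm in the clamp's frame. Below it hangs a rubber foot, 22 mm across, which the knob drives straight down 4 mm per radian clockwise, without turning. At the start it is 2 to 9 mm above the wood, how far is not known. It is sprung, 12 N per mm. Its force on the wood should be about 25 N; under 10 N is loose, over 55 N is forced.
- wing_grip (a point): Centre of the wings of the steel wing knob, on its axis: grip here. x along the wings, z up. Wings: 60 mm along x, 9 mm thick along y (flat-sided), 13 mm up and 11 mm down from here; the arm's collar is 21 mm below. The axis is 36 mm from the panel, so wing tips pass it at 6 mm; fingers opened to 35 mm or more may strike it. The knob keeps its height.
- knob_axis (a point): Top of the collar, on the knob's axis, 95 mm above the clamp's origin (fixed). Moment to turn the knob clockwise: steady, 0.17 to 0.27 N m, while the foot is free, felt about the vertical at the wrist (less when at rest); once the foot touches, 0.004 N m more per N of clamp force (+0.10 N m at 25 N, 0.5 rad after touching). It has 1 rad or more to spare beyond 25 N and stays where left.
- offcut: Loose pine offcut, 56 x 130 x 44 mm (x, y, z of its own frame), about 0.26 kg, lying in the channel on the jig's floor, long side along the channel. Origin: centre of its underside. At the start its end is 25 to 50 mm short of the end stop; home, its origin is 65 mm from the stop's face along the jig's y.
- hexkeys: Bystander: folding hex key set, 32 x 144 x 20 mm, lying in front of the jig.
- elbow: Bystander: brass pipe elbow, 37 x 48 x 28 mm, in front of the jig.
- spool: Bystander: spool of solder, 54 mm across, 39 mm high, in front of the jig.
- torch_a: Bystander: dark torch, 128 mm long, 39 mm thick, lying left of the jig.

How it is judged:
By the outcome, as a careful person would: the job done as asked, in the order asked, and still so for the second after the job is handed in, with the robot touching nothing.
It also fails if it takes over 70 s, if anything falls off the work surface, if the arm or the gripper's body presses on something with over 40 N, if the wrist force passes 120 N, or if a joint passes its speed limit or range.

## Working session

There is one attempt and no reset: what is moved stays moved. The work goes in short steps, Python scripts to look and compute and a tool call to move; the robot and the scene stay as the last step left them, time stands still between calls to the robot, and variables do not carry over. Pictures are saved under pics/ and viewed, at most 10 in all, crops included, and the job is handed in when it is done.

Besides the shell and the picture viewer there is one more tool, called after "Request:" as name(argument=value, ...) on one line, values as JSON. play_rows: Moves the arm, as the interface text tells. Its arguments: {"type":"object","properties":{"steps":{"type":"array","items":{"type":"array","items":{"type":"number","minimum":-1,"maximum":1}}},"force":{"type":"number"}},"required":["steps"]}

```bash
mkdir -p pics
cat > h.py <<'E'
import numpy as np, cv2
from scipy.spatial.transform import Rotation as R
from rig import sensors, grab_frame, r
def cloud(f, T=None):
    K=f["K"]; d=f["depth"]; v,u=np.mgrid[:384,:512]
    x=(u-K[0,2])/K[0,0]*d; y=(v-K[1,2])/K[1,1]*d
    P=np.stack([x,-y,-d],-1); T=f.get("cam_to_world") if T is None else T
    return P@T[:3,:3].T+T[:3,3]
def save(n,f): cv2.imwrite(f"pics/{n}.png",f["color"][:,:,::-1])
def toolT(o):
    T=np.eye(4); T[:3,:3]=R.from_euler('xyz',o["ee_rot"]).as_matrix(); T[:3,3]=o["eef_pos"]; return T
E
python3 - <<'E'
from h import *
o=sensors.get_obs(); print(o, r.grip_depth)
for n in("scene","top"):
    f=grab_frame(n); save(n+"0",f); np.savez(f"{n}.npz",P=cloud(f),c=f["color"],K=f["K"],T=f["cam_to_world"],d=f["depth"])
    print(f["cam_to_world"],f["K"])
a=np.hstack([cv2.imread("pics/top0.png")]);
E
```

```text
{'t': 0.0, 'joint_pos': array([-1.30498862e+00,  3.42699700e-01,  1.52499765e+00,  1.29855168e-05,
        1.27539252e+00, -1.45985123e-01]), 'dq': array([ 0.00168483,  0.0003733 , -0.00127648, -0.00090802, -0.00086187,
       -0.00020415]), 'joint_efforts': array([ 1.27474144e-03, -4.31235838e+01, -2.44222194e+01,  7.17946119e-02,
        5.58925141e-02, -1.27024468e-04]), 'eef_pos': array([ 0.21005884, -0.48071258,  0.22606367]), 'ee_rot': array([-3.14011317e+00, -2.30080640e-04,  4.11788868e-01]), 'contact_force': array([ 0.40034294, -0.0799372 , -0.07821445]), 'torque': array([ 0.02241568,  0.02629166, -0.0697596 ]), 'finger_force': 0.0, 'opening': 0.09182195411664873} 0.0188
[[-0.54677911  0.57155714 -0.6118456  -0.26036573]
 [-0.83717743 -0.38447196  0.38899263  0.48932493]
 [-0.01290596  0.72491637  0.68871597  0.95839095]
 [ 0.          0.          0.          1.        ]] [[468.64347418   0.         254.2870609 ]
 [  0.         468.64347418 187.80175564]
 [  0.           0.           1.        ]]
[[ 0.02877815  0.99947733 -0.01472672  0.47031832]
 [-0.99957277  0.02884995  0.00468672 -0.01848309]
 [ 0.00510913  0.01458556  0.99988057  1.15901098]
 [ 0.          0.          0.          1.        ]] [[440.73912472   0.         250.44960311]
 [  0.         440.73912472 202.63787943]
 [  0.           0.           1.        ]]
```

View pics/top0.png

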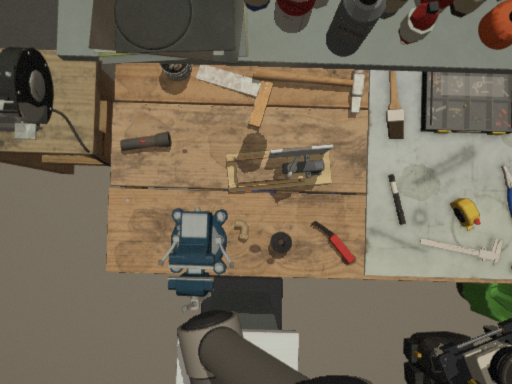

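View pics/scene0.png

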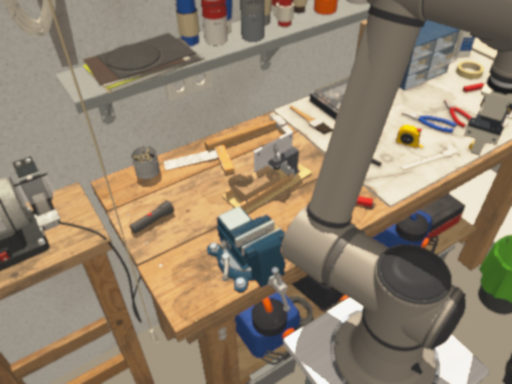

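The top view shows the jig at about (280,170): panel on its far side (270–332,150), clamp at the right (300,168), open end at the left (230,172). The torch is at (145,142), elbow at (242,230), spool at (281,243) and vise at (200,235).

Run:
```python
from h import *
z=np.load("top.npz"); P=z["P"]; c=z["c"]
crop=c[130:215,210:350]; cv2.imwrite("pics/crop1.png",cv2.resize(crop[:,:,::-1],(784,476),interpolation=cv2.INTER_CUBIC))
np.set_printoptions(linewidth=250)
print((P[146:196:2,224:340:4,2]*1000).astype(int))
print(P[146,224],P[195,339])
print("shelf", P[55,200:400:40], "vise",P[235,200],"spool",P[243,281],"elbow",P[230,242])
```

```text
[[  -2   -2    0    1   -6 1159   -2   -2   -4    2    1    2   -1   -2   -3    0    0    2    1   -3   -2    0  119  121  119  119  123  119    0]
 [  -1    0   -4    0   -1   -2   -4    0    1    0   -5    0   -4   -5   -1    0  117  120  121  120  122  122  119  121  120  117  114   -2   -1]
 [   2   -3   -1   -3    0   -4    1   -2   -3    1    2    0  121  123  115  121  120  120  119  117  116  109  100   91   85   78   71    0   -4]
 [  -2   -4   -2    4    0    1    2   11    7   10   10    7  121  121  119  111  103   95   88   81   72   62   60   50   41   31    4    0    0]
 [  -1    5    6   10    7    9   10    6    7    7    6    7   88   85   75   68   62   50   44   33   30   39   12    7    7    7    8    0    0]
 [  -2   11    6    3    9    7   33   36   33   34   32   23   48   40   32   25   15    8  127   10   22   35    7    5    7    9    5   -2   -3]
 [   1   32   32   34   29   30   33   33   31   31   51   50   52   51   51   51    7    4  130    9   19   38    8    3    8    7    6   -1    1]
 [   3   30   36   35   55   51   50   48   49   47   49   54   
[... 2306 characters left out ...]
  -1    0   -1    1    0   -2   -1   -2   -1   -2   -3    0 -473 -638 -635 -641 -633 -639 -630 -565 -484 -467 -463 -458 -471  -29  -37  -28  -19]
 [  -1    4   -5   -3   -3    3   -1   -1    1   -1    0    3   -2    0   -2   -2    0   -1    0   -2   -1   -3    4    1   -1   -1   -4   -3   -5]]
[ 0.63494097  0.05019583 -0.00293713] [ 0.51415989 -0.25608072  0.00170011]
shelf [[ 0.73975496  0.07442831  0.38426186]
 [ 0.74762693  0.00431269  0.36796509]
 [ 0.75168484 -0.06815134  0.3627253 ]
 [ 0.75422654 -0.14097154  0.36183082]
 [ 0.75600733 -0.21349879  0.36307592]] vise [0.40570585 0.09374298 0.11453107] spool [ 0.38375605 -0.10713573  0.00090102] elbow [ 0.41577661 -0.00403112  0.01874904]
```

View pics/crop1.png

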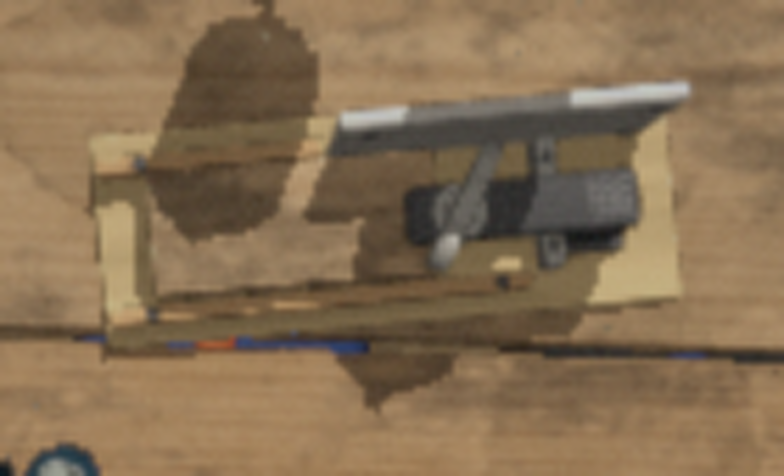

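The crop shows the jig turned by about 5°, with the wings along a line from (440,255) to (490,150) and the knob axis near (462,208). The hex keys lie just in front of the jig. Next I'll fit the jig model to the depth.

```bash
cat > fit.py <<'E'
from h import *
from scipy.optimize import differential_evolution
def model(L,g,dx,cx,cy):
    x,y=L[:,0],L[:,1]; m=np.zeros(len(L))
    m[(abs(x)<50)&(y>-67)&(y<203)]=.008
    m[(abs(x)>30.5)&(abs(x)<38.5)&(y>5)&(y<200)]=.034
    m[(abs(x)<30)&(y>-6)&(y<0)]=.038
    m[(abs(x-dx)<28)&(y>g)&(y<g+130)]=.052
    m[(abs(x-cx)<13)&(y-cy>-79)&(y-cy<23)]=.092
    m[(x>30.5)&(x<38.5)&(y>-57)&(y<93)]=.122
    return m
def loc(xy,p):
    c,s=np.cos(p[2]),np.sin(p[2]); d=(xy-p[:2])*1000
    return np.stack([d[:,0]*c+d[:,1]*s,-d[:,0]*s+d[:,1]*c],1)
def fit(P,bounds,seed=0):
    def cost(p):
        m=model(loc(P[:,:2],p),*p[3:]); return np.mean(np.minimum(abs(P[:,2]-m),.012))
    s=differential_evolution(cost,bounds,seed=seed,maxiter=250,popsize=12,tol=1e-6)
    return s.x,s.fun
E
python3 - <<'E'
from fit import *
z=np.load("top.npz"); P=z["P"][135:205,215:345].reshape(-1,3); P=P[(P[:,2]<.2)&(P[:,2]>-.02)]
b=[(.5,.65),(-.2,-.05),(-.3,.3),(20,55),(-3,3),(-15,5),(0,60)]
p,f=fit(P,b); print(p,f)
L=loc(P[:,:2],p); 
k=(abs(L[:,0]-p[5])<34)&(abs(L[:,1]-p[6])<34)&(P[:,2]>.108)&(L[:,0]<28)
q=L[k]; print(k.sum(),q.mean(0),np.c_[q,P[k,2]*1000][::3].round(0).tolist())
w,v=np.linalg.eigh(np.cov(q.T)); print(v[:,1],np.degrees(np.arctan2(v[1,1],v[0,1])), np.sqrt(w))
E
```

```text
[ 0.58578807 -0.16224573  0.11911066 48.38266222 -0.58990143 -5.82863903
 40.60612901] 0.002707706842713185
102 [-6.31451371 43.16865525] [[19.0, 33.0, 121.0], [16.0, 34.0, 128.0], [16.0, 26.0, 126.0], [14.0, 32.0, 129.0], [12.0, 36.0, 125.0], [11.0, 29.0, 126.0], [9.0, 34.0, 129.0], [7.0, 39.0, 128.0], [7.0, 32.0, 126.0], [5.0, 37.0, 126.0], [3.0, 41.0, 124.0], [2.0, 35.0, 130.0], [1.0, 39.0, 121.0], [-1.0, 45.0, 126.0], [-2.0, 37.0, 124.0], [-4.0, 42.0, 127.0], [-6.0, 47.0, 125.0], [-7.0, 40.0, 126.0], [-8.0, 47.0, 126.0], [-9.0, 40.0, 125.0], [-11.0, 45.0, 125.0], [-13.0, 50.0, 126.0], [-13.0, 43.0, 127.0], [-15.0, 48.0, 128.0], [-17.0, 53.0, 125.0], [-18.0, 46.0, 127.0], [-20.0, 51.0, 126.0], [-22.0, 56.0, 129.0], [-23.0, 49.0, 129.0], [-24.0, 54.0, 128.0], [-26.0, 58.0, 123.0], [-27.0, 52.0, 128.0], [-28.0, 56.0, 119.0], [-30.0, 58.0, 120.0]]
[-0.86347961  0.50438374] 149.70954776419939 [ 2.72662522 16.68489351]
```

```bash
cat > plan.py <<'E'
from h import *
import sys
JIG=np.array([.5858,-.1622]); YJ=.1191; KN=np.array([-5.8,42.])/1000
def j2w(x,y): c,s=np.cos(YJ),np.sin(YJ); return JIG+[c*x-s*y,s*x+c*y]
def w2j(p): c,s=np.cos(YJ),np.sin(YJ); d=np.array(p[:2])-JIG; return np.array([c*d[0]+s*d[1],-s*d[0]+c*d[1]])
def plan(p,yaw):
    o=sensors.get_obs(); A=R.from_euler('xyz',o["ee_rot"]); B=R.from_euler('xyz',[np.pi,0,yaw])
    d=A.inv().apply(np.array(p)-o["eef_pos"]); w=(A.inv()*B).as_rotvec()
    dB=B.inv().apply(np.array(p)-o["eef_pos"])
    print("pos",o["eef_pos"].round(4),"jig",(w2j(o["eef_pos"])*1000).round(1),"rot",o["ee_rot"].round(4),"t",o["t"],"F",o["contact_force"].round(1),"j6",o["joint_pos"][5].round(2))
    print("shift share total",(d/.25).round(4),"in target axes",(dB/.25).round(4),"turn share",(w/np.pi).round(4), "dist",np.linalg.norm(d).round(4))
E
echo ok
```

```text
ok
```

Request:
play_rows(steps=[[0.16, -0.104, 0, 0, 0, 0, 0], [0.16, -0.104, 0, 0, 0, 0, 0], [0.16, -0.104, 0, 0, 0, 0, 0], [0.16, -0.104, 0, 0, 0, 0, 0], [0.16, -0.104, 0, 0, 0, 0, 0], [0.16, -0.104, 0, 0, 0, 0, 0], [0.16, -0.104, 0, 0, 0, 0, 0], [0.16, -0.104, 0, 0, 0, 0, 0]])

```text
t: 0.9
eef_pos: [0.4207, -0.1606, 0.2266]
ee_rot: [-3.142, 0.0, 0.412]
contact_force: [1.1, 0.2, -0.3]
opening: 0.0325
finger_force: 0.0
```

Request:
play_rows(steps=[[0, 0, 0, 0, 0, -0.047, 0], [0, 0, 0, 0, 0, -0.047, 0], [0, 0, 0, 0, 0, -0.047, 0], [0, 0, 0, 0, 0, -0.047, 0], [0, 0, 0, 0, 0, -0.047, 0], [0, 0, 0, 0, 0, -0.047, 0], [0, 0, 0, 0, 0, -0.047, 0], [0, 0, 0, 0, 0, -0.047, 0]])

```text
t: 1.7
eef_pos: [0.4199, -0.1623, 0.2264]
ee_rot: [-3.141, -0.0, 1.599]
contact_force: [-0.3, 0.1, -1.4]
opening: 0.0006
finger_force: 0.0
```

Run:
```python
from plan import *
plan([*j2w(0,.235),.226],np.pi/2+YJ)
```

```text
pos [ 0.4199 -0.1623  0.2264] jig [-164.7   19.6] rot [-3.1409e+00 -4.0000e-04  1.5991e+00] t 1.7 F [-0.3  0.1 -1.4] j6 -0.57
shift share total [0.9177 0.5781 0.0016] in target axes [0.8615 0.6589 0.0016] turn share [-0.0002 -0.0001 -0.0289] dist 0.2711
```

Request:
play_rows(steps=[[0, 0, 0, 0, 0, -0.0289, 0], [0.123, 0.094, 0, 0, 0, 0, 0], [0.123, 0.094, 0, 0, 0, 0, 0], [0.123, 0.094, 0, 0, 0, 0, 0], [0.123, 0.094, 0, 0, 0, 0, 0], [0.123, 0.094, 0, 0, 0, 0, 0], [0.123, 0.094, 0, 0, 0, 0, 0], [0.123, 0.094, 0, 0, 0, 0, 0]])

```text
t: 2.5
eef_pos: [0.5597, 0.0715, 0.2263]
ee_rot: [-3.141, 0.0, 1.684]
contact_force: [-0.5, -0.6, 0.3]
opening: 0.0005
finger_force: 0.0
```

Request:
play_rows(steps=[[0, 0, 0.15, 0, 0, 0, 0], [0, 0, 0.15, 0, 0, 0, 0], [0, 0, 0.15, 0, 0, 0, 0], [0, 0, 0.15, 0, 0, 0, 0], [0, 0, 0.1, 0, 0, 0, 0], [0, 0, 0.07, 0, 0, 0, 0], [0, 0, 0, 0, 0, 0, 0], [0, 0, 0, 0, 0, 0, 0]])

```text
t: 3.3
eef_pos: [0.5593, 0.07, 0.0343]
ee_rot: [-3.141, -0.0, 1.684]
contact_force: [0.1, 1.0, 0.8]
opening: 0.0005
finger_force: 0.0
```

Run:
```python
from plan import *
plan([*j2w(0,.190),.034],np.pi/2+YJ)
f=grab_frame("top"); save("top1",f); c=cv2.imread("pics/top1.png")[120:215,200:350]; cv2.imwrite("pics/crop2.png",cv2.resize(c,(750,475),interpolation=cv2.INTER_CUBIC))
```

```text
pos [0.5593 0.07   0.0343] jig [  1.3 233.7] rot [-3.141  -0.      1.6839] t 3.3 F [0.1 1.  0.8] j6 -0.12
shift share total [-0.1749 -0.0042  0.0011] in target axes [-0.1748 -0.0053  0.0011] turn share [-0.0002 -0.     -0.0019] dist 0.0437
```

View pics/crop2.png

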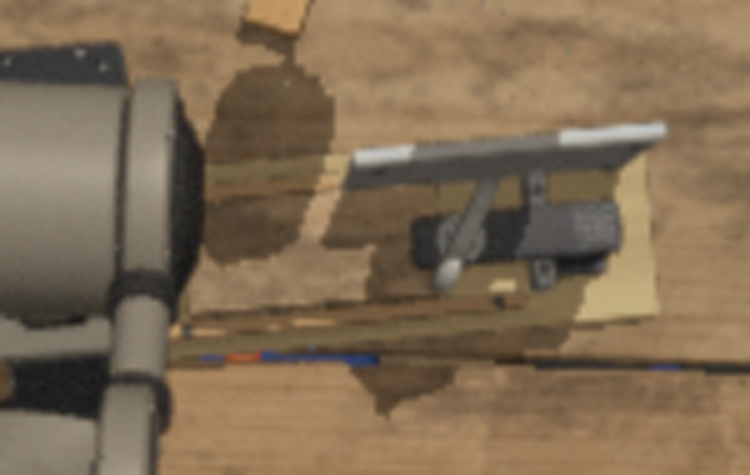

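The gripper is at the open end, in line with the channel, and nothing is disturbed. Now I'll approach and push slowly.

Request:
play_rows(steps=[[-0.02, -0.001, 0, 0, 0, -0.002, 0], [-0.02, -0.001, 0, 0, 0, 0, 0], [-0.02, -0.001, 0, 0, 0, 0, 0], [-0.02, -0.001, 0, 0, 0, 0, 0], [-0.02, 0, 0, 0, 0, 0, 0], [-0.02, 0, 0, 0, 0, 0, 0], [-0.014, 0, 0, 0, 0, 0, 0], [-0.012, 0, 0, 0, 0, 0, 0]])

```text
t: 4.15
eef_pos: [0.5627, 0.0333, 0.0341]
ee_rot: [-3.142, 0.0, 1.69]
contact_force: [0.1, 0.3, 0.6]
opening: 0.0
finger_force: 0.0
```

Request:
play_rows(steps=[[-0.012, 0, 0, 0, 0, 0, 0], [-0.012, 0, 0, 0, 0, 0, 0], [-0.012, 0, 0, 0, 0, 0, 0], [-0.012, 0, 0, 0, 0, 0, 0], [-0.012, 0, 0, 0, 0, 0, 0], [-0.012, 0, 0, 0, 0, 0, 0], [-0.012, 0, 0, 0, 0, 0, 0], [-0.012, 0, 0, 0, 0, 0, 0]])

```text
t: 4.95
eef_pos: [0.5655, 0.0096, 0.0342]
ee_rot: [-3.141, 0.0, 1.69]
contact_force: [-0.4, 0.8, 0.4]
opening: 0.0002
finger_force: 0.7
```

Run:
```python
from plan import *
plan([*j2w(0,.1395),.034],np.pi/2+YJ)
```

```text
pos [0.5655 0.0096 0.0342] jig [  0.3 173. ] rot [-3.1415e+00  1.0000e-04  1.6901e+00] t 4.95 F [-0.4  0.8  0.4] j6 -0.24
shift share total [-0.1338 -0.001   0.0007] in target axes [-0.1338 -0.001   0.0007] turn share [-0.      0.      0.0001] dist 0.0335
```

Request:
play_rows(steps=[[-0.012, 0, 0, 0, 0, 0, 0], [-0.012, 0, 0, 0, 0, 0, 0], [-0.012, 0, 0, 0, 0, 0, 0], [-0.012, 0, 0, 0, 0, 0, 0], [-0.012, 0, 0, 0, 0, 0, 0], [-0.012, 0, 0, 0, 0, 0, 0], [-0.012, 0, 0, 0, 0, 0, 0], [-0.012, 0, 0, 0, 0, 0, 0]])

```text
t: 5.75
eef_pos: [0.5684, -0.0143, 0.0342]
ee_rot: [-3.142, 0.0, 1.69]
contact_force: [-0.9, 2.2, -1.2]
opening: 0.0005
finger_force: 0.6
```

Request:
play_rows(steps=[[-0.004, 0, 0, 0, 0, 0, 0], [-0.004, 0, 0, 0, 0, 0, 0], [-0.004, 0, 0, 0, 0, 0, 0], [-0.004, 0, 0, 0, 0, 0, 0], [-0.004, 0, 0, 0, 0, 0, 0], [-0.004, 0, 0, 0, 0, 0, 0], [0, 0, 0, 0, 0, 0, 0], [0, 0, 0, 0, 0, 0, 0]])

```text
t: 6.55
eef_pos: [0.5692, -0.0202, 0.0343]
ee_rot: [3.141, 0.0, 1.69]
contact_force: [1.1, 0.9, 0.1]
opening: 0.0002
finger_force: 0.0
```

Run:
```python
from plan import *
plan([*j2w(0,.1395),.034],np.pi/2+YJ)
```

```text
pos [ 0.5692 -0.0202  0.0343] jig [  0.4 143. ] rot [3.1413e+00 4.0000e-04 1.6901e+00] t 6.55 F [1.1 0.9 0.1] j6 -0.29
shift share total [-0.014  -0.0016  0.0012] in target axes [-0.014  -0.0016  0.0012] turn share [0.0001 0.0001 0.0001] dist 0.0035
```

Only about 3 mm is left, so I'll creep in 0.5 mm rows and watch the force.

Request:
play_rows(steps=[[-0.002, 0, 0, 0, 0, 0, 0], [-0.002, 0, 0, 0, 0, 0, 0], [-0.002, 0, 0, 0, 0, 0, 0], [-0.002, 0, 0, 0, 0, 0, 0], [-0.002, 0, 0, 0, 0, 0, 0], [-0.002, 0, 0, 0, 0, 0, 0], [0, 0, 0, 0, 0, 0, 0], [0, 0, 0, 0, 0, 0, 0]])

```text
t: 7.35
eef_pos: [0.5692, -0.0212, 0.0344]
ee_rot: [-3.141, -0.002, 1.69]
contact_force: [-1.2, 9.3, 4.1]
opening: 0.0006
finger_force: 4.7
```

Request:
play_rows(steps=[[-0.002, 0, 0, 0, 0, 0, 0], [-0.002, 0, 0, 0, 0, 0, 0], [-0.002, 0, 0, 0, 0, 0, 0], [0, 0, 0, 0, 0, 0, 0], [0, 0, 0, 0, 0, 0, 0], [0, 0, 0, 0, 0, 0, 0], [0, 0, 0, 0, 0, 0, 0], [0, 0, 0, 0, 0, 0, 0]])

```text
t: 8.15
eef_pos: [0.5691, -0.0213, 0.0344]
ee_rot: [-3.141, -0.004, 1.69]
contact_force: [-1.2, 15.4, 3.3]
opening: 0.0005
finger_force: 7.8
```

The wood is home: the tool stalled at a force of 15 N. I'll back off and rise.

Request:
play_rows(steps=[[0.02, 0, 0, 0, 0, 0, 0], [0.05, 0, 0, 0, 0, 0, 0], [0.08, 0, 0, 0, 0, 0, 0], [0, 0, -0.15, 0, 0, 0, 0], [0, 0, -0.18, 0, 0, 0, 0], [0, 0, -0.18, 0, 0, 0, 0], [0, 0, -0.18, 0, 0, 0, 0], [0, 0, -0.16, 0, 0, 0, 0]])

```text
t: 8.95
eef_pos: [0.5651, 0.013, 0.2492]
ee_rot: [3.14, 0.001, 1.69]
contact_force: [0.6, -1.2, -0.6]
opening: 0.0002
finger_force: 0.0
```

Request:
play_rows(steps=[[0, 0, 0, 0, 0, -0.042, 0.3], [0, 0, 0, 0, 0, -0.042, 0.3], [0, 0, 0, 0, 0, -0.042, 0.3], [0, 0, 0, 0, 0, -0.042, 0.3], [0, 0, 0, 0, 0, -0.042, 0.3], [0, 0, 0, 0, 0, -0.042, 0.3], [0, 0, 0, 0, 0, -0.042, 0.3], [0, 0, 0, 0, 0, -0.042, 0.3]])

```text
t: 9.75
eef_pos: [0.565, 0.0129, 0.2466]
ee_rot: [-3.141, 0.0, 2.751]
contact_force: [-0.2, 0.2, -0.1]
opening: 0.0278
finger_force: 0.0
```

Run:
```python
from plan import *
plan([*j2w(*KN),.24],np.radians(180-30.3)+YJ)
o=sensors.get_obs(); f=grab_frame("wrist"); save("w0",f); print(f["hand_eye"].round(3),f["K"][0,0])
np.savez("w0.npz",P=cloud(f,toolT(o)@f["hand_eye"]))
```

```text
pos [0.565  0.0129 0.2466] jig [  0.2 176.4] rot [-3.1410e+00  1.0000e-04  2.7509e+00] t 9.75 F [-0.2  0.2 -0.1] j6 -1.29
shift share total [-0.2414 -0.4807  0.0266] in target axes [-0.2506 -0.476   0.0262] turn share [-0.0002  0.      0.0061] dist 0.1346
[[ 0.001  0.953  0.304  0.083]
 [ 1.    -0.001  0.    -0.   ]
 [ 0.     0.304 -0.953 -0.158]
 [ 0.     0.     0.     1.   ]] 291.003506867915
```

View pics/w0.png

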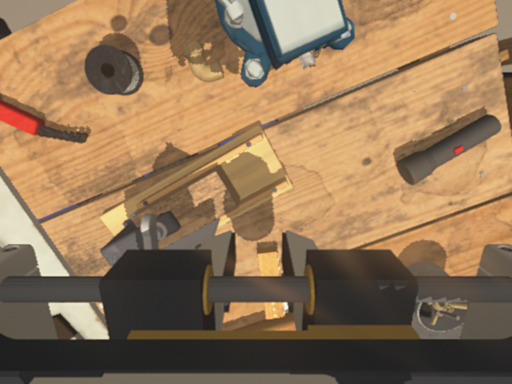

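Request:
play_rows(steps=[[0, 0, 0, 0, 0, 0.006, 0.3], [-0.0358, -0.068, 0, 0, 0, 0, 0.3], [-0.0358, -0.068, 0, 0, 0, 0, 0.3], [-0.0358, -0.068, 0, 0, 0, 0, 0.3], [-0.0358, -0.068, 0, 0, 0, 0, 0.3], [-0.0358, -0.068, 0, 0, 0, 0, 0.3], [-0.0358, -0.068, 0, 0, 0, 0, 0.3], [-0.0358, -0.068, 0, 0, 0, 0, 0.3]])

```text
t: 10.6
eef_pos: [0.5745, -0.1221, 0.2467]
ee_rot: [-3.141, 0.0, 2.722]
contact_force: [0.2, 0.9, 1.0]
opening: 0.0278
finger_force: 0.0
```

Run:
```python
from plan import *
from fit import fit,loc
o=sensors.get_obs(); f=grab_frame("wrist"); save("w1",f)
P1=cloud(f,toolT(o)@f["hand_eye"]); P=np.concatenate([P1.reshape(-1,3),np.load("w0.npz")["P"].reshape(-1,3)])
def sel(P):
    L=loc(P[:,:2],[*JIG,YJ]); return P[(abs(L[:,0])<70)&(L[:,1]>-90)&(L[:,1]<225)&(P[:,2]<.135)&(P[:,2]>-.02)]
b=[(.57,.60),(-.18,-.145),(.05,.2),(-5,30),(-3,3),(-15,5),(30,52)]
for Q in (P1.reshape(-1,3),np.load("w0.npz")["P"].reshape(-1,3)):
    Q=sel(Q); print(len(Q)); p,c=fit(Q[::4],b); print(p.round(4),c)
    Q=Q[Q[:,2]<.135]; L=loc(Q[:,:2],p); k=(np.hypot(L[:,0]-p[5],L[:,1]-p[6])<36)&(Q[:,2]>.12)&(L[:,0]<26)
    q=Q[k]; 
    if k.sum()>20:
        w,v=np.linalg.eigh(np.cov(q[:,:2].T)); v=v[:,1]; s=(q[:,:2]-q[:,:2].mean(0))@v; t=(q[:,:2]-q[:,:2].mean(0))@[-v[1],v[0]]
        print(k.sum(),"knob",q[:,:2].mean(0),"mid",q[:,:2].mean(0)+v*(np.percentile(s,1)+np.percentile(s,99))/2,"ang",np.degrees(np.arctan2(v[1],v[0])),"len",np.ptp(s),"thick",np.percentile(t,[2,98]),"z",np.median(q[:,2]))
plan([*j2w(*KN),.24],np.radians(180-30.3)+YJ)
```

```text
22549
[ 0.5856 -0.1619  0.1206  0.6168 -0.0744 -5.4727 41.2735] 0.0029906316150724002
485 knob [ 0.57338126 -0.11914725] mid [ 0.57522502 -0.1199603 ] ang 156.20379966603977 len 0.05689769062310153 thick [-0.00403276  0.00405399] z 0.12619518901096882
17867
[ 0.5863 -0.1616  0.1229  0.3001 -0.4272 -5.9154 43.0575] 0.0027074722728454236
324 knob [ 0.56433515 -0.11381549] mid [ 0.56533808 -0.11423538] ang 157.28253719520302 len 0.03697577437169916 thick [-0.00361992  0.00501256] z 0.1252919496427695
pos [ 0.5746 -0.125   0.2465] jig [-6.7 38.3] rot [-3.1396e+00  8.0000e-04  2.7203e+00] t 10.65 F [ 0.1 -2.  -0.2] j6 -1.49
shift share total [0.0046 0.0147 0.0259] in target axes [0.0044 0.0147 0.0259] turn share [-0.0006  0.0003 -0.0037] dist 0.0075
```

View pics/w1.png

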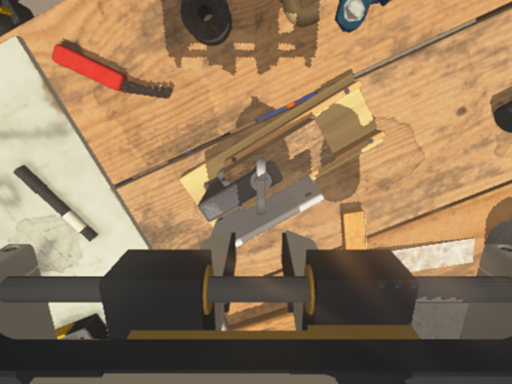

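The picture shows the wood at the stop and clear of the open end, with the wings at (262,185). The fits from both wrist views put the wood's gap at 0.3–0.6 mm, so it is home. The knob is at (0.575, -0.120) and the wings at 156.3°.

Run:
```python
from plan import *
plan([.5752,-.1203,.102],np.radians(156.4))
```

```text
pos [ 0.5746 -0.125   0.2465] jig [-6.7 38.3] rot [-3.1396e+00  8.0000e-04  2.7203e+00] t 10.65 F [ 0.1 -2.  -0.2] j6 -1.49
shift share total [0.006  0.0192 0.5779] in target axes [0.0053 0.0181 0.5779] turn share [-0.0006  0.0003 -0.003 ] dist 0.1446
```

Request:
play_rows(steps=[[0.005, 0.018, 0, 0, 0, -0.003, 0.3], [0, 0, 0.08, 0, 0, 0, 0.3], [0, 0, 0.12, 0, 0, 0, 0.3], [0, 0, 0.1, 0, 0, 0, 0.3], [0, 0, 0, 0, 0, 0, 0.3], [0, 0, 0, 0, 0, 0, 0.3], [0, 0, 0, 0, 0, 0, 0.3], [0, 0, 0, 0, 0, 0, 0.3]])

```text
t: 11.45
eef_pos: [0.576, -0.1167, 0.1734]
ee_rot: [3.141, 0.003, 2.736]
contact_force: [-0.9, -0.1, -0.3]
opening: 0.0275
finger_force: 0.0
```

Run:
```python
from plan import *
plan([.5752,-.1203,.102],np.radians(156.4))
```

```text
pos [ 0.576  -0.1167  0.1734] jig [-4.3 46.3] rot [3.1414e+00 2.9000e-03 2.7361e+00] t 11.45 F [-0.9 -0.1 -0.3] j6 -1.5
shift share total [-0.0019 -0.0144  0.2855] in target axes [-0.0028 -0.0144  0.2855] turn share [0.0001 0.0009 0.002 ] dist 0.0715
```

Request:
play_rows(steps=[[-0.0028, -0.0144, 0, 0, 0, 0.002, 0.3], [0, 0, 0.08, 0, 0, 0, 0.3], [0, 0, 0.08, 0, 0, 0, 0.3], [0, 0, 0.08, 0, 0, 0, 0.3], [0, 0, 0.045, 0, 0, 0, 0.3], [0, 0, 0, 0, 0, 0, 0.3], [0, 0, 0, 0, 0, 0, 0.3], [0, 0, 0, 0, 0, 0, 0.3]])

```text
t: 12.25
eef_pos: [0.5752, -0.1206, 0.1017]
ee_rot: [3.142, 0.002, 2.73]
contact_force: [-0.4, -0.2, -0.4]
opening: 0.0277
finger_force: 0.0
```

Run:
```python
from plan import *
plan([.5752,-.1203,.102],np.radians(156.4))
f=grab_frame("wrist"); save("w2",f)
```

```text
pos [ 0.5752 -0.1206  0.1017] jig [-5.6 42.5] rot [3.1415e+00 2.2000e-03 2.7299e+00] t 12.25 F [-0.4 -0.2 -0.4] j6 -1.5
shift share total [ 0.0004  0.0013 -0.0013] in target axes [ 0.0004  0.0013 -0.0013] turn share [0.     0.0007 0.0001] dist 0.0005
```

View pics/w2.png

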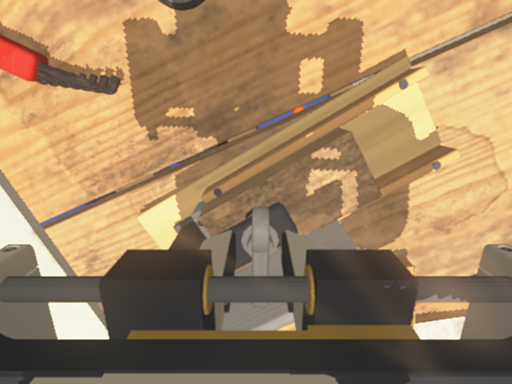

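The wing at (262,240) is centred between the fingers at (225–300). I'll close on it.

Request:
play_rows(steps=[[0, 0, 0, 0, 0, 0, 0], [0, 0, 0, 0, 0, 0, 0], [0, 0, 0, 0, 0, 0, 0], [0, 0, 0, 0, 0, 0, 0], [0, 0, 0, 0, 0, 0, 0], [0, 0, 0, 0, 0, 0, 0], [0, 0, 0, 0, 0, 0, 0], [0, 0, 0, 0, 0, 0, 0]], force=60)

```text
t: 13.1
eef_pos: [0.575, -0.1197, 0.101]
ee_rot: [3.14, 0.001, 2.73]
contact_force: [1.9, 4.4, 3.2]
opening: 0.0116
finger_force: 60.0
```

Run:
```python
from h import *
o=sensors.get_obs(); print({k:np.round(o[k],4) for k in ("t","eef_pos","ee_rot","contact_force","torque","opening","finger_force")})
```

```text
{'t': np.float64(13.1), 'eef_pos': array([ 0.575 , -0.1197,  0.101 ]), 'ee_rot': array([3.1405e+00, 1.1000e-03, 2.7300e+00]), 'contact_force': array([1.9219, 4.4487, 3.16  ]), 'torque': array([ 1.0034, -0.4641, -0.016 ]), 'opening': np.float64(0.0116), 'finger_force': np.float64(60.0014)}
```

```bash
cat > tq.py <<'E'
from h import *
o=sensors.get_obs(); print("t",o["t"],"yaw",o["ee_rot"].round(3),"F",o["contact_force"].round(1),"T",o["torque"].round(3),"eff6",o["joint_efforts"][5].round(3),"dq6",o["dq"][5].round(3),"open",round(o["opening"],4),"pos",o["eef_pos"].round(4))
E
python3 tq.py
```

```text
t 13.1 yaw [3.14e+00 1.00e-03 2.73e+00] F [1.9 4.4 3.2] T [ 1.003 -0.464 -0.016] eff6 -0.033 dq6 0.0 open 0.0116 pos [ 0.575  -0.1197  0.101 ]
```

Request:
play_rows(steps=[[0, 0, 0, 0, 0, 0.014, 0], [0, 0, 0, 0, 0, 0.014, 0], [0, 0, 0, 0, 0, 0.014, 0], [0, 0, 0, 0, 0, 0.014, 0], [0, 0, 0, 0, 0, 0.014, 0], [0, 0, 0, 0, 0, 0.014, 0], [0, 0, 0, 0, 0, 0.014, 0], [0, 0, 0, 0, 0, 0.014, 0]])

```text
t: 13.9
eef_pos: [0.575, -0.1197, 0.101]
ee_rot: [3.14, 0.001, 2.377]
contact_force: [1.6, 5.2, 2.9]
opening: 0.012
finger_force: 60.0
```

```bash
python3 tq.py
```

```text
t 13.9 yaw [3.140e+00 1.000e-03 2.377e+00] F [1.6 5.2 2.9] T [ 0.967 -0.517  0.209] eff6 -0.362 dq6 0.435 open 0.012 pos [ 0.575  -0.1197  0.101 ]
```

Request:
play_rows(steps=[[0, 0, 0, 0, 0, 0.007, 0], [0, 0, 0, 0, 0, 0.007, 0], [0, 0, 0, 0, 0, 0.007, 0], [0, 0, 0, 0, 0, 0.007, 0], [0, 0, 0, 0, 0, 0.007, 0], [0, 0, 0, 0, 0, 0.007, 0], [0, 0, 0, 0, 0, 0.007, 0], [0, 0, 0, 0, 0, 0.007, 0]])

```text
t: 14.7
eef_pos: [0.5751, -0.1197, 0.101]
ee_rot: [3.14, 0.001, 2.202]
contact_force: [2.8, 4.9, 2.9]
opening: 0.0118
finger_force: 60.0
```

```bash
python3 tq.py
```

```text
t 14.7 yaw [3.140e+00 1.000e-03 2.202e+00] F [2.8 4.9 2.9] T [ 1.066 -0.556  0.192] eff6 -0.072 dq6 0.219 open 0.0118 pos [ 0.5751 -0.1197  0.101 ]
```

Request:
play_rows(steps=[[0, 0, 0, 0, 0, 0.007, 0], [0, 0, 0, 0, 0, 0.007, 0], [0, 0, 0, 0, 0, 0.007, 0], [0, 0, 0, 0, 0, 0.007, 0], [0, 0, 0, 0, 0, 0.007, 0], [0, 0, 0, 0, 0, 0.007, 0], [0, 0, 0, 0, 0, 0.007, 0], [0, 0, 0, 0, 0, 0.007, 0]])

```text
t: 15.5
eef_pos: [0.5751, -0.1197, 0.101]
ee_rot: [3.14, 0.0, 2.026]
contact_force: [1.8, 5.1, 3.5]
opening: 0.0116
finger_force: 60.0
```

```bash
python3 tq.py
```

```text
t 15.5 yaw [3.14  0.    2.026] F [1.8 5.1 3.5] T [ 0.943 -0.565  0.215] eff6 -0.072 dq6 0.219 open 0.0116 pos [ 0.5751 -0.1197  0.101 ]
```

Request:
play_rows(steps=[[0, 0, 0, 0, 0, 0.007, 0], [0, 0, 0, 0, 0, 0.007, 0], [0, 0, 0, 0, 0, 0.007, 0], [0, 0, 0, 0, 0, 0.007, 0], [0, 0, 0, 0, 0, 0.007, 0], [0, 0, 0, 0, 0, 0.007, 0], [0, 0, 0, 0, 0, 0.007, 0], [0, 0, 0, 0, 0, 0.007, 0]])

```text
t: 16.3
eef_pos: [0.5751, -0.1197, 0.101]
ee_rot: [3.14, 0.0, 1.85]
contact_force: [3.8, 4.2, 2.3]
opening: 0.0116
finger_force: 60.0
```

```bash
python3 tq.py
```

```text
t 16.3 yaw [3.14 0.   1.85] F [3.8 4.2 2.3] T [ 0.981 -0.581  0.212] eff6 -0.072 dq6 0.218 open 0.0116 pos [ 0.5751 -0.1197  0.101 ]
```

Request:
play_rows(steps=[[0, 0, 0, 0, 0, 0.007, 0], [0, 0, 0, 0, 0, 0.007, 0], [0, 0, 0, 0, 0, 0.007, 0], [0, 0, 0, 0, 0, 0.007, 0], [0, 0, 0, 0, 0, 0.007, 0], [0, 0, 0, 0, 0, 0.007, 0], [0, 0, 0, 0, 0, 0.007, 0], [0, 0, 0, 0, 0, 0.007, 0]])

```text
t: 17.1
eef_pos: [0.5752, -0.1196, 0.101]
ee_rot: [3.14, -0.0, 1.674]
contact_force: [1.7, 5.6, 3.2]
opening: 0.0114
finger_force: 60.0
```

```bash
python3 tq.py
```

```text
t 17.1 yaw [ 3.14  -0.     1.674] F [1.7 5.6 3.2] T [ 1.004 -0.541  0.236] eff6 -0.073 dq6 0.217 open 0.0114 pos [ 0.5752 -0.1196  0.101 ]
```

Request:
play_rows(steps=[[0, 0, 0, 0, 0, 0.007, 0], [0, 0, 0, 0, 0, 0.007, 0], [0, 0, 0, 0, 0, 0.007, 0], [0, 0, 0, 0, 0, 0.007, 0], [0, 0, 0, 0, 0, 0.007, 0], [0, 0, 0, 0, 0, 0.007, 0], [0, 0, 0, 0, 0, 0.007, 0], [0, 0, 0, 0, 0, 0.007, 0]])

```text
t: 17.9
eef_pos: [0.5752, -0.1197, 0.101]
ee_rot: [3.14, -0.001, 1.498]
contact_force: [2.5, 6.0, 3.0]
opening: 0.0119
finger_force: 60.0
```

```bash
python3 tq.py
```

```text
t 17.9 yaw [ 3.140e+00 -1.000e-03  1.498e+00] F [2.5 6.  3. ] T [ 0.988 -0.581  0.191] eff6 -0.073 dq6 0.218 open 0.0119 pos [ 0.5752 -0.1197  0.101 ]
```

Request:
play_rows(steps=[[0, 0, 0, 0, 0, 0.007, 0], [0, 0, 0, 0, 0, 0.007, 0], [0, 0, 0, 0, 0, 0.007, 0], [0, 0, 0, 0, 0, 0.007, 0], [0, 0, 0, 0, 0, 0.007, 0], [0, 0, 0, 0, 0, 0.007, 0], [0, 0, 0, 0, 0, 0.007, 0], [0, 0, 0, 0, 0, 0.007, 0]])

```text
t: 18.7
eef_pos: [0.5753, -0.1197, 0.101]
ee_rot: [3.14, -0.001, 1.322]
contact_force: [3.4, 4.7, 2.2]
opening: 0.012
finger_force: 60.0
```

```bash
python3 tq.py
```

```text
t 18.7 yaw [ 3.140e+00 -1.000e-03  1.322e+00] F [3.4 4.7 2.2] T [ 0.884 -0.694  0.209] eff6 -0.073 dq6 0.218 open 0.012 pos [ 0.5753 -0.1197  0.101 ]
```

Request:
play_rows(steps=[[0, 0, 0, 0, 0, 0.007, 0], [0, 0, 0, 0, 0, 0.007, 0], [0, 0, 0, 0, 0, 0.007, 0], [0, 0, 0, 0, 0, 0.007, 0], [0, 0, 0, 0, 0, 0.007, 0], [0, 0, 0, 0, 0, 0.007, 0], [0, 0, 0, 0, 0, 0.007, 0], [0, 0, 0, 0, 0, 0.007, 0]])

```text
t: 19.5
eef_pos: [0.5753, -0.1197, 0.101]
ee_rot: [3.14, -0.001, 1.146]
contact_force: [3.6, 5.7, 2.6]
opening: 0.0115
finger_force: 60.0
```

```bash
python3 tq.py
```

```text
t 19.5 yaw [ 3.140e+00 -1.000e-03  1.146e+00] F [3.6 5.7 2.6] T [ 0.955 -0.587  0.227] eff6 -0.073 dq6 0.218 open 0.0115 pos [ 0.5753 -0.1197  0.101 ]
```

Request:
play_rows(steps=[[0, 0, 0, 0, 0, 0.007, 0], [0, 0, 0, 0, 0, 0.007, 0], [0, 0, 0, 0, 0, 0.007, 0], [0, 0, 0, 0, 0, 0.007, 0], [0, 0, 0, 0, 0, 0.007, 0], [0, 0, 0, 0, 0, 0.007, 0], [0, 0, 0, 0, 0, 0.007, 0], [0, 0, 0, 0, 0, 0.007, 0]])

```text
t: 20.3
eef_pos: [0.5753, -0.1197, 0.101]
ee_rot: [3.14, -0.001, 0.971]
contact_force: [2.8, 4.9, 2.9]
opening: 0.0116
finger_force: 60.0
```

```bash
python3 tq.py
```

```text
t 20.3 yaw [ 3.14e+00 -1.00e-03  9.71e-01] F [2.8 4.9 2.9] T [ 0.901 -0.623  0.237] eff6 -0.055 dq6 0.217 open 0.0116 pos [ 0.5753 -0.1197  0.101 ]
```

Request:
play_rows(steps=[[0, 0, 0, 0, 0, 0.007, 0], [0, 0, 0, 0, 0, 0.007, 0], [0, 0, 0, 0, 0, 0.007, 0], [0, 0, 0, 0, 0, 0.007, 0], [0, 0, 0, 0, 0, 0.007, 0], [0, 0, 0, 0, 0, 0.007, 0], [0, 0, 0, 0, 0, 0.007, 0], [0, 0, 0, 0, 0, 0.007, 0]])

```text
t: 21.1
eef_pos: [0.5753, -0.1197, 0.101]
ee_rot: [3.14, -0.002, 0.795]
contact_force: [2.0, 6.3, 3.4]
opening: 0.012
finger_force: 60.0
```

```bash
python3 tq.py
```

```text
t 21.1 yaw [ 3.14e+00 -2.00e-03  7.95e-01] F [2.  6.3 3.4] T [ 0.911 -0.612  0.244] eff6 -0.027 dq6 0.219 open 0.012 pos [ 0.5753 -0.1197  0.101 ]
```

Request:
play_rows(steps=[[0, 0, 0, 0, 0, 0.007, 0], [0, 0, 0, 0, 0, 0.007, 0], [0, 0, 0, 0, 0, 0.007, 0], [0, 0, 0, 0, 0, 0.007, 0], [0, 0, 0, 0, 0, 0.007, 0], [0, 0, 0, 0, 0, 0.007, 0], [0, 0, 0, 0, 0, 0.007, 0], [0, 0, 0, 0, 0, 0.007, 0]])

```text
t: 21.9
eef_pos: [0.5754, -0.1198, 0.101]
ee_rot: [3.14, -0.002, 0.619]
contact_force: [2.4, 5.5, 2.8]
opening: 0.0121
finger_force: 60.0
```

```bash
python3 tq.py
```

```text
t 21.9 yaw [ 3.14e+00 -2.00e-03  6.19e-01] F [2.4 5.5 2.8] T [ 0.861 -0.596  0.31 ] eff6 0.001 dq6 0.214 open 0.0121 pos [ 0.5754 -0.1198  0.101 ]
```

Request:
play_rows(steps=[[0, 0, 0, 0, 0, 0.007, 0], [0, 0, 0, 0, 0, 0.007, 0], [0, 0, 0, 0, 0, 0.007, 0], [0, 0, 0, 0, 0, 0.004, 0], [0, 0, 0, 0, 0, 0, 0], [0, 0, 0, 0, 0, 0, 0], [0, 0, 0, 0, 0, 0, 0], [0, 0, 0, 0, 0, 0, 0]])

```text
t: 22.7
eef_pos: [0.5754, -0.1198, 0.101]
ee_rot: [3.141, -0.002, 0.541]
contact_force: [3.6, 5.0, 2.9]
opening: 0.0119
finger_force: 60.0
```

Run:
```python
from plan import *
import runpy; runpy.run_path("tq.py")
f=grab_frame("wrist"); save("w3",f)
```

```text
t 22.7 yaw [ 3.141e+00 -2.000e-03  5.410e-01] F [3.6 5.  2.9] T [ 0.897 -0.579  0.226] eff6 0.228 dq6 0.0 open 0.0119 pos [ 0.5754 -0.1198  0.101 ]
```

View pics/w3.png

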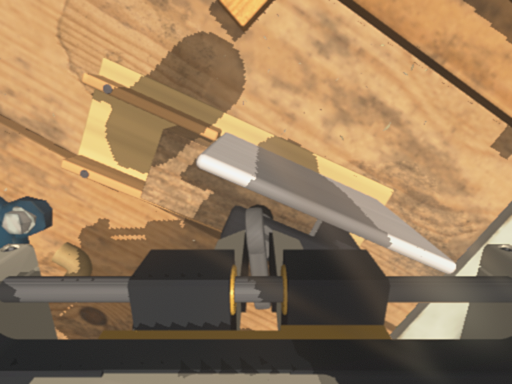

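The wings at (258,240) are still square in the grip, so the knob turned with the gripper. I'll release to a 28 mm opening and rise.

Request:
play_rows(steps=[[0, 0, 0, 0, 0, 0, 0.3], [0, 0, 0, 0, 0, 0, 0.3], [0, 0, 0, 0, 0, 0, 0.3], [0, 0, 0, 0, 0, 0, 0.3], [0, 0, 0, 0, 0, 0, 0.3], [0, 0, 0, 0, 0, 0, 0.3], [0, 0, 0, 0, 0, 0, 0.3], [0, 0, 0, 0, 0, 0, 0.3]])

```text
t: 23.55
eef_pos: [0.5744, -0.1204, 0.1004]
ee_rot: [3.141, 0.0, 0.54]
contact_force: [0.6, 0.9, 0.5]
opening: 0.0277
finger_force: 0.0
```

Request:
play_rows(steps=[[0, 0, -0.03, 0, 0, 0, 0.3], [0, 0, -0.06, 0, 0, 0, 0.3], [0, 0, -0.1, 0, 0, 0, 0.3], [0, 0, -0.12, 0, 0, 0, 0.3], [0, 0, -0.12, 0, 0, 0, 0.3], [0, 0, -0.1, 0, 0, 0, 0.3], [0, 0, 0, 0, 0, 0, 0.3], [0, 0, 0, 0, 0, 0, 0.3]])

```text
t: 24.35
eef_pos: [0.5745, -0.1203, 0.2336]
ee_rot: [3.141, -0.001, 0.54]
contact_force: [0.5, -0.3, -0.6]
opening: 0.0274
finger_force: 0.0
```

Run:
```python
from plan import *
from fit import fit,loc
import runpy; runpy.run_path("tq.py")
o=sensors.get_obs(); f=grab_frame("wrist"); save("w4",f)
Q=cloud(f,toolT(o)@f["hand_eye"]).reshape(-1,3)
L=loc(Q[:,:2],[*JIG,YJ]); Q=Q[(abs(L[:,0])<70)&(L[:,1]>-90)&(L[:,1]<225)&(Q[:,2]<.135)&(Q[:,2]>-.02)]
p,c=fit(Q[::4],[(.57,.60),(-.18,-.145),(.05,.2),(-5,30),(-3,3),(-15,5),(30,52)]); print(p.round(4),c)
```

```text
t 24.35 yaw [ 3.141e+00 -1.000e-03  5.400e-01] F [ 0.5 -0.3 -0.6] T [ 0.001  0.063 -0.011] eff6 0.001 dq6 0.001 open 0.0274 pos [ 0.5745 -0.1203  0.2336]
[ 0.5859 -0.1619  0.1226  0.5521 -0.261  -5.5023 41.4906] 0.002311077994136747
```

View pics/w4.png

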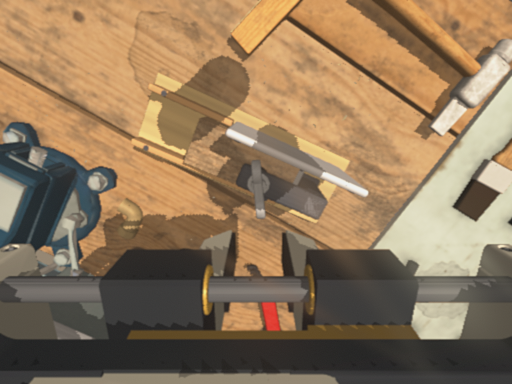

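The picture shows the knob released, with its wings at (258,190) where they were left. The wood is still home, with a fitted gap of 0.55 mm, and the arm is clear. I'll hand in the job.

```bash
python3 -c "
from rig import r; print(r.finish_job())"
```

```text
the job is handed in; nothing more can be done
None
```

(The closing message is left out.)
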